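# Slide the router onto the free pair of mounting studs

### The arm

A 7-joint arm with a two-finger parallel gripper is mounted at the origin on the work surface. World frame = base frame: x ahead of the robot, y to its left, z up, the work surface at z = 0. Lengths are in m, angles in rad, forces in N, time in s.
With the tool pointing down it reaches from about 0.425 to 0.925 m from the base axis. Payload 6.8 kg.
Tool frame: the origin (TCP) lies at the very end of the fingers, on their centre line; the grasp point (between the pads) lies 19 mm behind it; z points along the fingers, y is the line along which they close (so a half turn about z gives the same grasp; the last joint's range is limited). The gripper opens to 85 mm and grips with 20 to 120 N. Pads are 22 mm wide; open, the fingers measure 114 mm over their backs; the gripper's body (76 mm by 85 mm) begins 54 mm behind the grasp point. The pads swing forward as they close: fully open they stand 13 mm farther back than shut.
Start: joints at [-0.108, 0.477, 0.022, 1.555, -0.011, 1.109, -0.083], TCP at [0.675, 0, 0.231] pointing down, gripper open.
Joint ranges: [-2.96, 2.96], [-0.34, 2.1], [-1.41, 1.46], [0.24, 2.44], [-1.37, 4.51], [0.17, 1.92], [-2.96, 2.96]. Speed limits (rad/s): [2.39, 2.39, 3.14, 3.14, 3.14, 3.14, 3.14].

### API

Orientations are given as a rotation vector (axis times angle).
In Python, from bench import r gives the robot as it stands. The module is installed in compiled form; this text tells all that it offers.
- The arm moves only by the tool servo_tool, never from a script. Its argument "commands" is a list of rows, each a list of 7 numbers: the turn, a rotation vector about the world's x, y, z in degrees, then the shift along the world's x, y, z in mm, then the closure, from 0 (fully open) to 1 (shut). A call has 1 to 5 rows; each row is the pose to reach, as a shift and turn from the pose commanded when the call began; what a row does not reach only later rows make up. A row lasts 1/12 s, in which the tool goes at most 41.7 mm and 7.16 degrees, less where a joint would pass 70% of its speed; a pose out of reach is approached as far as the arm can. A call with a gripper value outside its range is refused whole. The fingers move at their own pace and stop on an object; "force" is the grip in N (left out, the last holds). Time passes only in rows, so rows that repeat a pose let the fingers close. It gives the time, the measured TCP pose, the force, the opening and the grip force at its end, in the units of the state.
- r.get_obs(): the state, without advancing time (a new reading comes with each control period).
- r.grab_frame(name): name is "scene" or "side" or "wrist"; returns (picture, depth): 384x512x3 uint8, blue, green, red; 384x512 float32, m along the optical axis (not along the pixel's ray), 0 where there is no reading.
- r.camera_info(name): a dict with "vertical_fov" (degrees; the focal length in pixels is half the picture's height over the tangent of half this angle, whatever the lens; pixels are square), "cx", "cy" (the principal point, pixels), "cam_to_world" (4x4, takes a point from camera to world coordinates); the wrist camera has in their place "T_tool_cam" (4x4, takes a point from camera to tool coordinates, whose origin is the TCP and whose axes are the flange's). Camera axes: x right, y up, looking along -z (the intrinsics and any distortion apply to the point x, -y, -z); pixel columns grow to the right and rows downward; lengths in m; the calibration is good to about 2 mm. A picture is of the moment at which its call begins: read the wrist's pose just before it. camera_info takes no time and is no camera call.
- r.hand_in(): hands the job in; it is judged then, once.
The state is a dict: "clock": time; "joints": joint angles; "qvel": joint speeds; "tau": joint torques, N m; "tcp_pos": TCP position; "orientation": TCP orientation; "contact_force": force on the tool from outside, world axes, zero at the start; "moment": the same for the moment, N m; "grip_width": finger opening in m; "gripper_force": force on a finger pad.
Only numpy, scipy, OpenCV 4.12 (cv2) and the standard library are available. Lean on these libraries where they do the work, as an engineer would, in place of code of your own. Each camera call takes 0.05 s, during which the arm holds its last target. There are 200 camera calls.

### The job

The TV box is already hooked onto one pair of the mounting studs on this sideboard. Slide the router onto the other, free pair until both its slotted ears are fully home around the stud stems under the heads, sitting flat on the table, and leave everything else where it is.

Things in the scene. Friction and masses are not known exactly. Their poses are not given: they have to be found in the camera images.
- router: loose white router, 84 (x) x 160 (y) x 28 mm high, 0.35 kg; origin: centre of its underside; +x is its rear. Two black antennas, 10 mm thick, at x +30 to +36, y -24 and +24, up to 165 mm. From the rear face (x +42) two steel ears, 8 to 13 mm above the table, at y -50 and +50: forks with a 18 mm slot open to +x, flared to 30 mm at the mouth (x +76), slot floor at x +50.
- router_slot_left (a point): point in the slot of the router's +y ear where the stud's axis stands when fully home (router x = +55, y = +50, z = 10.5 mm)
- router_slot_right (a point): the same in the -y ear (router x = +55, y = -50, z = 10.5 mm)
- studs_a: two upright steel studs on a fixed strip 22 x 136 x 4 mm. Stems 10 mm thick, 100 mm apart; heads 24 mm across, underside 17 and top 22 mm above the table. Origin midway between the studs at table height; y along the strip; a device slides on in the +x direction. One pair (a or b) holds the TV box, the other is free; which is on the left varies.
- studs_b: two upright steel studs on a fixed strip 22 x 136 x 4 mm. Stems 10 mm thick, 100 mm apart; heads 24 mm across, underside 17 and top 22 mm above the table. Origin midway between the studs at table height; y along the strip; a device slides on in the +x direction. One pair (a or b) holds the TV box, the other is free; which is on the left varies.
- tv_box: black TV box 60 (x) x 124 (y) x 31 mm high, no antennas, with the same ears, loose but hooked on one pair of studs. Origin at the centre of its underside, 43 mm in front (-x) of the studs' origin.
- stud_a_left (a point): point on the axis of the +y stud of pair a, 10.5 mm above the table
- stud_a_right (a point): point on the axis of the -y stud of pair a, 10.5 mm above the table
- stud_b_left (a point): point on the axis of the +y stud of pair b, 10.5 mm above the table
- stud_b_right (a point): point on the axis of the -y stud of pair b, 10.5 mm above the table
- candle: amber glass candle, 42 mm across, 50 mm high, between the two pairs of studs and behind them; origin under its centre; bystander
- mug: white mug 76 mm across, 85 mm high, off to one side; origin under its centre; bystander
- remote: black remote control 155 x 42 x 16 mm, off to one side; origin under its centre; bystander
- coasters: round stack of cork coasters 96 mm across, 20 mm high; origin under its centre; bystander
- adapter: white plug-in power adapter 55 x 45 x 30 mm with two pins; origin under its centre; bystander
- plant: small plant in a white pot, 84 mm across, 160 mm high, at the back; origin under its centre; bystander
There are look-alikes about, which are no part of the job. There is more than one size of the router; the one meant has the size given above. What is shaped like the studs_a but orange is not meant.

How it is judged:
At the end, for the whole second after the job is handed in: Both router slots are home on the free studs (home points within 8 mm of the stud axes seen from above), the router flat (tilt under 0.05 rad, underside under 5 mm) and at rest; the TV box within 15 mm and each bystander within 30 mm of its start (((horizontal distance between router_slot_left and stud_a_left below 0.008 m and horizontal distance between router_slot_right and stud_a_right below 0.008 m) or (horizontal distance between router_slot_left and stud_b_left below 0.008 m and horizontal distance between router_slot_right and stud_b_right below 0.008 m)) and angle between router's own z axis and vertical below 0.05 rad and height (world z) of router below 0.005 m and linear speed of router below 0.01 m/s and distance of tv_box from where it was at the start of the episode below 0.015 m and distance of each of candle, mug, remote, coasters, adapter, plant from where it was at the start of the episode below 0.03 m); the robot touches nothing.
It fails at once if the TV box is pushed off its place (moved 15 mm or more) (distance of tv_box from where it was at the start of the episode above 0.015 m).
It fails at once if a bystander is moved more than 30 mm (distance of any of candle, mug, remote, coasters, adapter, plant from where it was at the start of the episode above 0.03 m).
It fails at once if the router is tipped over (more than 45 degrees) (angle between router's own z axis and vertical above 0.785 rad).
It also fails if it takes over 54 s, if anything falls off the work surface, if the arm or the gripper's body presses on something with over 40 N, if the wrist force passes 120 N, or if a joint passes its speed limit or range.

## Working session

There is one attempt and no reset: what is moved stays moved. The work goes in short steps, Python scripts to look and compute and a tool call to move; the robot and the scene stay as the last step left them, time stands still between calls to the robot, and variables do not carry over. Pictures are saved under pics/ and viewed, at most 10 in all, crops included, and the job is handed in when it is done.

Besides the shell and the picture viewer there is one more tool, called after "Emit:" as name(argument=value, ...), one argument or row to a line, values as JSON. servo_tool: Moves the arm, as the interface text tells. Its arguments: {"type":"object","properties":{"commands":{"type":"array"},"force":{"type":"number"}},"required":["commands"]}

```bash
mkdir -p pics; cat > h.py <<'E'
import numpy as np, cv2, pickle
from bench import r
from scipy.spatial.transform import Rotation as R
def grab(name):
    o=r.get_obs(); im,d=r.grab_frame(name); i=r.camera_info(name)
    if 'cam_to_world' in i: T=np.array(i['cam_to_world'])
    else:
        W=np.eye(4); W[:3,:3]=R.from_rotvec(o['orientation']).as_matrix(); W[:3,3]=o['tcp_pos']; T=W@np.array(i['T_tool_cam'])
    return im,d,dict(T=T,f=192/np.tan(np.radians(i['vertical_fov'])/2),cx=i['cx'],cy=i['cy'],info=i)
def ray(c,u,v):
    d=np.stack([(np.asarray(u,float)-c['cx'])/c['f'],-(np.asarray(v,float)-c['cy'])/c['f'],-np.ones(np.shape(u))],-1)
    return c['T'][:3,3], d@c['T'][:3,:3].T
def onz(c,u,v,z):
    o,d=ray(c,u,v); return o+d*((z-o[2])/d[...,2])[...,None]
def cloud(c,d):
    v,u=np.mgrid[:384,:512]; o,k=ray(c,u,v); return o+k*d[...,None]
def proj(c,p):
    q=(np.asarray(p)-c['T'][:3,3])@c['T'][:3,:3]; return c['cx']-c['f']*q[...,0]/q[...,2], c['cy']+c['f']*q[...,1]/q[...,2]
E
python3 - <<'E'
from h import *
print(r.get_obs())
ims=[]
for n in ['scene','side','wrist']:
    im,d,c=grab(n); pickle.dump((im,d,c),open(n+'.pkl','wb')); cv2.imwrite(f'pics/{n}0.png',cv2.resize(im,(800,600)))
    print(n,c['info'],c['T'].round(3).tolist(),c['f'])
E
```

```text
{'clock': 0.0, 'joints': array([-0.10809064,  0.47780127,  0.02233789,  1.55644644, -0.01153719,
        1.10931127, -0.08310905]), 'qvel': array([-4.91759284e-04,  3.79056218e-05,  1.76734825e-03, -5.92437044e-04,
        1.15012362e-03,  3.52483403e-05,  9.48732715e-04]), 'tau': array([-5.45967814e-04, -5.96443820e+01,  1.60769675e+00, -2.81194621e+01,
        1.24063640e-02,  9.39900521e-03,  2.20753498e-05]), 'tcp_pos': array([ 6.74405040e-01, -9.38436575e-06,  2.30327014e-01]), 'orientation': array([-2.22058743e+00, -2.22056143e+00,  2.15256155e-03]), 'contact_force': array([-0.21174125,  0.15188064,  0.49208711]), 'moment': array([ 0.01459795,  0.00479852, -0.00545857]), 'gripper_force': 0.0, 'grip_width': 0.08535945958374333}
scene {'vertical_fov': 55.14691936123716, 'cx': 260.01223597271013, 'cy': 192.95757949612863, 'cam_to_world': array([[ 0.58648841, -0.48018406,  0.65226882,  1.16373668],
       [ 0.80971115,  0.32772907, -0.48678692, -0.42792018],
       [ 0.01997987,  0.81364422,  0.58101969,  0.61452549],
       [ 0.        ,  0.        ,  0.        ,  1.        ]])} [
[... 503 characters left out ...]
-0.505, 0.049], [-0.579, 0.361, -0.731, -0.715], [-0.026, 0.888, 0.459, 0.517], [0.0, 0.0, 0.0, 1.0]] 357.5661556285995
wrist {'vertical_fov': 60.61118659103727, 'cx': 252.5580330471908, 'cy': 192.70518483743612, 'T_tool_cam': array([[-1.02365879e-03,  9.53100360e-01,  3.02652700e-01,
         7.69422569e-02],
       [ 9.99999363e-01,  1.11966267e-03, -1.43705177e-04,
        -7.27733166e-04],
       [-4.75834386e-04,  3.02652360e-01, -9.53100898e-01,
        -1.42524685e-01],
       [ 0.00000000e+00,  0.00000000e+00,  0.00000000e+00,
         1.00000000e+00]])} [[1.0, 0.001, 0.001, 0.674], [-0.001, 0.953, 0.303, 0.077], [-0.001, -0.303, 0.953, 0.373], [0.0, 0.0, 0.0, 1.0]] 328.4949998307343
```

View pics/scene0.png

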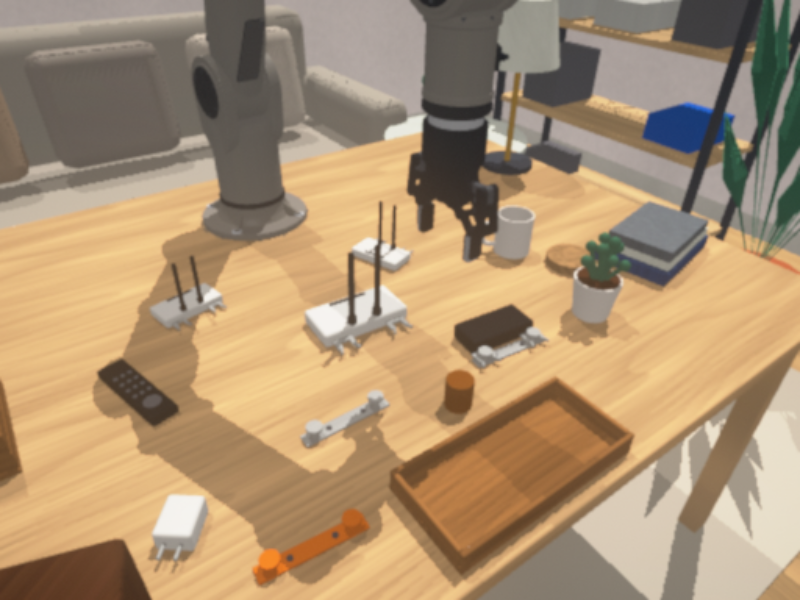

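View pics/side0.png

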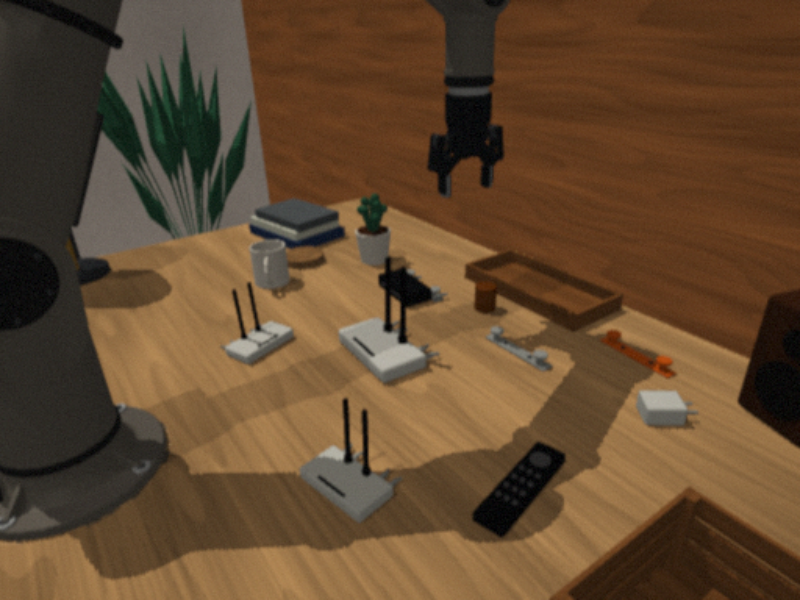

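The scene view shows three white routers, at (357,315) large with long antennas, (187,303) small and (380,252) small. The stud strips are grey and free at (345,417), with the TV box at (500,340), and an orange decoy at (315,545). I choose the large router and the grey free strip, and will check both by measuring and with a close crop.

```bash
python3 - <<'E'
from h import *
P={n:pickle.load(open(n+'.pkl','rb')) for n in ['scene','side']}
sc=640/800
for n,(im,d,c) in P.items():
    X=cloud(c,d); 
    hsv=cv2.cvtColor(im,cv2.COLOR_BGR2HSV)
    ok=(d>0)
    tab=ok&(abs(X[...,2])<.015)&(X[...,0]>.4)&(X[...,0]<.9)&(abs(X[...,1])<.3)
    print(n,'table z pct',np.percentile(X[tab][:,2],[10,50,90]).round(4), 'noread',(~ok).mean().round(3))
    m=(ok&(X[...,2]>.02)&(X[...,2]<.04)&(hsv[...,1]<60)&(hsv[...,2]>120)&(X[...,0]>.2)).astype(np.uint8)
    k,l,s,ce=cv2.connectedComponentsWithStats(m)
    for i in range(1,k):
        if s[i,4]<60: continue
        p=X[l==i]; rc=cv2.minAreaRect((p[:,:2]*1000).astype(np.float32))
        print(' white',(ce[i]*800/512).round(),s[i,4],'c',np.round(rc[0]),'size',np.round(rc[1]),'ang',round(rc[2],1),'z',np.percentile(p[:,2],[10,50,90]).round(3))
    m=(ok&(X[...,2]>.012)&(X[...,2]<.03)&(hsv[...,1]<70)&(X[...,0]>.5)).astype(np.uint8)
    k,l,s,ce=cv2.connectedComponentsWithStats(m)
    for i in range(1,k):
        if s[i,4]<15 or s[i,4]>300: continue
        p=X[l==i]; print(' stud?',(ce[i]*800/512).round(),s[i,4],p.mean(0).round(4),np.ptp(p,0).round(3))
# closeups
im,d,c=P['scene']; a=cv2.resize(im[170:300,170:370],(800,520),interpolation=cv2.INTER_CUBIC); cv2.imwrite('pics/crop1.png',a)
E
```

```text
scene table z pct [0.0003 0.002  0.0096] noread 0.005
 white [657. 257.] 160 c [682. 620.] size [223.  86.] ang 75.3 z [0.029 0.034 0.039]
 white [508. 244.] 143 c [453. 354.] size [92. 28.] ang 34.9 z [0.021 0.029 0.038]
 white [367. 245.] 92 c [292. 124.] size [49. 58.] ang 25.2 z [0.02  0.021 0.023]
 white [392. 252.] 134 c [340. 140.] size [69. 58.] ang 23.2 z [0.02  0.021 0.023]
 white [208. 292.] 76 c [ 271. -204.] size [31. 61.] ang 73.1 z [0.02  0.021 0.023]
 white [353. 312.] 1035 c [474. -21.] size [158.  85.] ang 86.4 z [0.025 0.029 0.031]
 white [191. 299.] 78 c [ 275. -241.] size [26. 70.] ang 71.5 z [0.02  0.021 0.022]
 white [590. 308.] 135 c [701. 318.] size [66. 24.] ang 29.9 z [0.022 0.03  0.038]
 white [168. 307.] 120 c [ 281. -282.] size [45. 55.] ang 86.2 z [0.02  0.021 0.022]
 white [375. 396.] 64 c [ 663. -106.] size [21. 21.] ang 66.6 z [0.022 0.023 0.024]
 white [314. 426.] 78 c [ 664. -205.] size [21. 22.] ang 61.1 z [0.022 0.023 0.024]
 white [179. 518.] 778 c [ 700. -398.] size [45. 55.] ang 52.6 z [0.026 0.031 0.032]
 stud? [590. 312.] 115 [0.7035 0.3172 
[... 638 characters left out ...]
.475  0.0211] [0.135 0.047 0.017]
 stud? [296. 232.] 116 [0.5984 0.5659 0.0267] [0.184 0.205 0.017]
 stud? [373. 256.] 68 [0.6739 0.316  0.0213] [0.051 0.042 0.017]
 stud? [394. 291.] 21 [0.609  0.1343 0.0186] [0.005 0.033 0.013]
 stud? [432. 291.] 41 [0.6681 0.0855 0.0195] [0.045 0.023 0.014]
 stud? [378. 321.] 24 [0.5055 0.0353 0.029 ] [0.012 0.037 0.003]
 stud? [496. 330.] 36 [ 0.6592 -0.1084  0.0213] [0.019 0.02  0.012]
 stud? [395. 332.] 25 [ 0.5099 -0.0118  0.026 ] [0.035 0.046 0.017]
 stud? [422. 353.] 51 [ 0.5121 -0.0891  0.0206] [0.034 0.046 0.017]
 stud? [539. 354.] 45 [ 0.6601 -0.208   0.0215] [0.02  0.023 0.012]
 stud? [661. 409.] 286 [ 0.6863 -0.4079  0.0223] [0.075 0.066 0.018]
```

View pics/crop1.png

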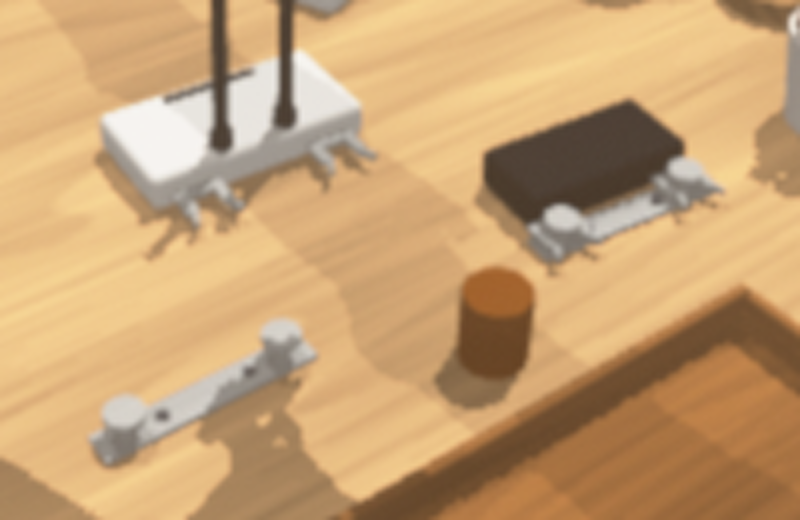

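View pics/wrist0.png

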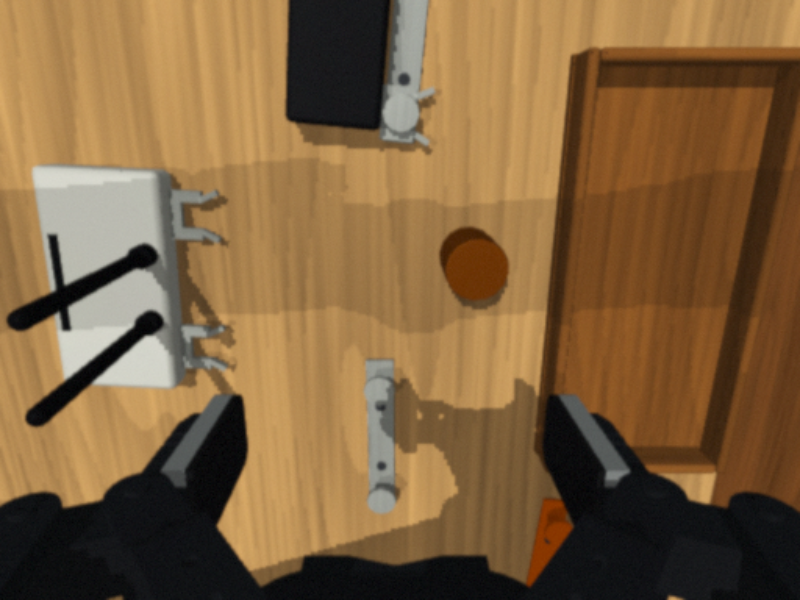

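Crop 1 confirms the large router: two ears point at the free grey strip at crop (205,390), the TV box is on the other strip, and the candle is at (497,320). The wrist view shows the router at (115,275) with its antennas leaning out by perspective, and the free stud heads at (379,390) and (381,499). Next I'll measure the head tops and the router's top face and antennas across the views.

```bash
cat >> h.py <<'E'
def tri(obs):
    A=np.zeros((3,3));b=np.zeros(3)
    for c,u,v in obs:
        o,k=ray(c,u,v);k=k/np.linalg.norm(k);M=np.eye(3)-np.outer(k,k);A+=M;b+=M@o
    return np.linalg.solve(A,b)
def top(im,d,c,zlo,zhi,lo,hi,vmin=110,smax=70):
    """mask of pale pixels at a height in an xy box"""
    X=cloud(c,d);h=cv2.cvtColor(im,cv2.COLOR_BGR2HSV)
    return (X[...,2]>zlo)&(X[...,2]<zhi)&(X[...,:2]>lo).all(-1)&(X[...,:2]<hi).all(-1)&(h[...,1]<smax)&(h[...,2]>vmin)&(d>0),X
def routerpose(m,X):
    # least-squares rectangle of top-face points -> centre, yaw
    p=(X[m][:,:2]*1000).astype(np.float32); b=cv2.boxPoints(cv2.minAreaRect(p))
    e=b[1]-b[0];f=b[2]-b[1];l=e if np.linalg.norm(e)>np.linalg.norm(f) else f
    l=l*np.sign(l[1]); return b.mean(0),np.degrees(np.arctan2(-l[0],l[1])),sorted([np.linalg.norm(e),np.linalg.norm(f)]),np.median(X[m][:,2])*1000
E
python3 - <<'E'
from h import *
ob={0:[],1:[]}
for n in ['scene','side','wrist']:
    im,d,c=pickle.load(open(n+'.pkl','rb'))
    m,X=top(im,d,c,.019,.027,[.63,-.25],[.70,-.08],90)
    k,l,s,ce=cv2.connectedComponentsWithStats(m.astype(np.uint8))
    for i in range(1,k):
        if s[i,4]<15: continue
        y=X[l==i][:,1].mean(); j=0 if y>-.157 else 1
        ob[j].append((c,*ce[i])); print(n,j,s[i,4],ce[i].round(1),'on z22',onz(c,*ce[i],.022).round(4),'cloud',X[l==i].mean(0).round(4))
    m,X=top(im,d,c,.024,.032,[.38,-.15],[.57,.1],90)
    Y=X.copy(); v,u=np.mgrid[:384,:512]; Y[...,:2]=onz(c,u,v,.028)[...,:2]
    print(n,'router depth',*routerpose(m,X),' ray28',*routerpose(m,Y))
    # antennas: dark things over z .04
    h=cv2.cvtColor(im,cv2.COLOR_BGR2HSV)
    a=(h[...,2]<90)&(X[...,2]>.035)&(X[...,2]<.175)&(X[...,0]>.42)&(X[...,0]<.58)&(abs(X[...,1]+.02)<.1)
    P=X[a]
    for s,q in ((1,P[P[:,1]>-.022]),(-1,P[P[:,1]<=-.022])):
      for zl in (.04,.08,.12,.145):
        t=q[abs(q[:,2]-zl-.01)<.01]
        if len(t): print('  ant',s,zl,len(t),t.mean(0).round(4))
      if len(q): print('  top',q[:,2].max())
for j in ob: print('tri',j,[ (tri(list(z))).round(4) for z in (ob[j][:2],ob[j])])
E
```

```text
scene 0 67 [240.1 253.3] on z22 [ 0.6626 -0.1057  0.022 ] cloud [ 0.6634 -0.1063  0.0231]
scene 1 82 [200.9 272.8] on z22 [ 0.6635 -0.2057  0.022 ] cloud [ 0.6643 -0.206   0.023 ]
scene router depth [473.90445  -21.316505] -3.8931577 [np.float32(84.90632), np.float32(158.02036)] 29.458688628037024  ray28 [476.0773   -21.522171] -3.2080705 [np.float32(89.31391), np.float32(159.68109)] 29.458688628037024
  ant 1 0.04 14 [ 0.5069 -0.0006  0.0459]
  ant 1 0.08 5 [ 0.5092 -0.0009  0.0906]
  ant 1 0.12 16 [ 5.102e-01 -2.000e-04  1.301e-01]
  ant 1 0.145 12 [ 5.117e-01 -5.000e-04  1.548e-01]
  top 0.16392599027438598
  ant -1 0.04 15 [ 0.5042 -0.0483  0.0484]
  ant -1 0.08 13 [ 0.5064 -0.0481  0.09  ]
  ant -1 0.12 11 [ 0.5081 -0.0482  0.1279]
  ant -1 0.145 14 [ 0.5098 -0.0477  0.1546]
  top 0.1633553697727385
side 0 27 [317.2 210.7] on z22 [ 0.6597 -0.1068  0.022 ] cloud [ 0.6595 -0.107   0.0222]
side 1 39 [345.  226.2] on z22 [ 0.6607 -0.207   0.022 ] cloud [ 0.6606 -0.2071  0.0221]
side router depth [471.55292  -23.630707] -3.2282152 [np.float32(82.55217), np.float32(159.44005)] 28.5884
[... 763 characters left out ...]
9011), np.float32(158.79149)] 27.682192167324622  ray28 [473.84607  -19.757963] -3.108581 [np.float32(83.55404), np.float32(157.7125)] 27.682192167324622
  ant 1 0.04 98 [0.5069 0.0031 0.0502]
  ant 1 0.08 127 [0.509  0.003  0.0902]
  ant 1 0.12 205 [0.5108 0.0029 0.1305]
  ant 1 0.145 367 [0.5111 0.0025 0.1572]
  top 0.16573460709309656
  ant -1 0.04 102 [ 0.5039 -0.0441  0.0502]
  ant -1 0.08 129 [ 0.506  -0.0441  0.0904]
  ant -1 0.12 197 [ 0.5078 -0.0442  0.1303]
  ant -1 0.145 329 [ 0.5084 -0.0448  0.1567]
  top 0.16583631022831335
tri 0 [array([ 0.6614, -0.105 ,  0.0206]), array([ 0.6612, -0.1054,  0.0209])]
tri 1 [array([ 0.6625, -0.2054,  0.0206]), array([ 0.6621, -0.2056,  0.0209])]
```

Emit:
servo_tool(
  commands=[
    [0,0,-7,-20,-4,0,0],
    [0,0,-14,-40,-8,0,0],
    [0,0,-21,-60,-12,0,0],
    [0,0,-28,-80,-16,0,0],
    [0,0,-35,-100,-20,0,0],
  ],
  force=50,
)

```text
clock: 0.57
tcp_pos: [0.5738, -0.0202, 0.2309]
orientation: [-2.791, -1.442, 0.001]
contact_force: [0.3, 0.2, 0.2]
grip_width: 0.0854
gripper_force: 0.0
```

Emit:
servo_tool(
  commands=[
    [0,0,-7,-20,-1,0,0],
    [0,0,-14,-40,-2,0,0],
    [0,0,-21,-60,-3,0,0],
    [0,0,-28,-67,-3,0,0],
    [0,0,-35,-67,-3,0,0],
  ],
)

```text
clock: 0.98
tcp_pos: [0.5058, -0.0232, 0.2311]
orientation: [-3.095, -0.536, 0.002]
contact_force: [0.4, -0.8, -0.6]
grip_width: 0.0853
gripper_force: 0.0
```

Emit:
servo_tool(
  commands=[
    [0,0,-7,0,0,0,0],
    [0,0,-14,0,0,0,0],
    [0,0,-21,0,0,0,0],
    [0,0,-23,0,0,0,0],
    [0,0,-23,0,0,0,0],
  ],
)

```text
clock: 1.4
tcp_pos: [0.5078, -0.0229, 0.2311]
orientation: [3.14, -0.084, -0.001]
contact_force: [-0.4, 1.5, -0.0]
grip_width: 0.0852
gripper_force: 0.0
```

```bash
python3 - <<'E'
from h import *
o=r.get_obs(); M=R.from_rotvec(o['orientation']).as_matrix(); print(o['clock'],o['tcp_pos'].round(4),M.round(3).tolist(),o['joints'].round(2))
im,d,c=grab('wrist'); cv2.imwrite('pics/w1.png',cv2.resize(im,(800,600)))
X=cloud(c,d);h=cv2.cvtColor(im,cv2.COLOR_BGR2HSV)
a=(h[...,2]<90)&(X[...,2]>.035)&(X[...,2]<.17)&(X[...,0]>.45)&(X[...,0]<.56)&(abs(X[...,1]+.023)<.045)
P=X[a]
for q in (P[P[:,1]>-.022],P[P[:,1]<=-.022]):
  for z in (.05,.1,.13,.155):
    t=q[abs(q[:,2]-z)<.01]
    if len(t): print(z,len(t),np.percentile(t,[5,50,95],axis=0).round(4).tolist())
E
```

```text
1.4 [ 0.5078 -0.0229  0.2311] [[0.999, -0.053, -0.0], [-0.053, -0.999, -0.0], [-0.0, 0.0, -1.0]] [-0.33  0.2   0.29  1.96 -0.07  0.98 -1.63]
0.05 38 [[0.504, -0.0037, 0.0403], [0.5079, -0.001, 0.0516], [0.5089, 0.0041, 0.0592]]
0.1 57 [[0.5072, -0.0037, 0.0928], [0.5103, -0.0009, 0.1013], [0.5113, 0.0038, 0.1094]]
0.13 83 [[0.5078, -0.0039, 0.1207], [0.5116, -0.0009, 0.1303], [0.5125, 0.0037, 0.1385]]
0.155 227 [[0.5064, -0.0038, 0.1468], [0.5111, 0.0, 0.1619], [0.5135, 0.0042, 0.1646]]
0.05 38 [[0.5018, -0.0505, 0.0415], [0.5052, -0.0451, 0.0503], [0.5063, -0.0418, 0.0588]]
0.1 53 [[0.5051, -0.0496, 0.0917], [0.5076, -0.0451, 0.1002], [0.5087, -0.0422, 0.1086]]
0.13 80 [[0.5065, -0.05, 0.1212], [0.5093, -0.0456, 0.1307], [0.5101, -0.0422, 0.1393]]
0.155 213 [[0.5037, -0.0503, 0.1484], [0.5089, -0.0462, 0.1623], [0.511, -0.0427, 0.1647]]
```

View pics/w1.png

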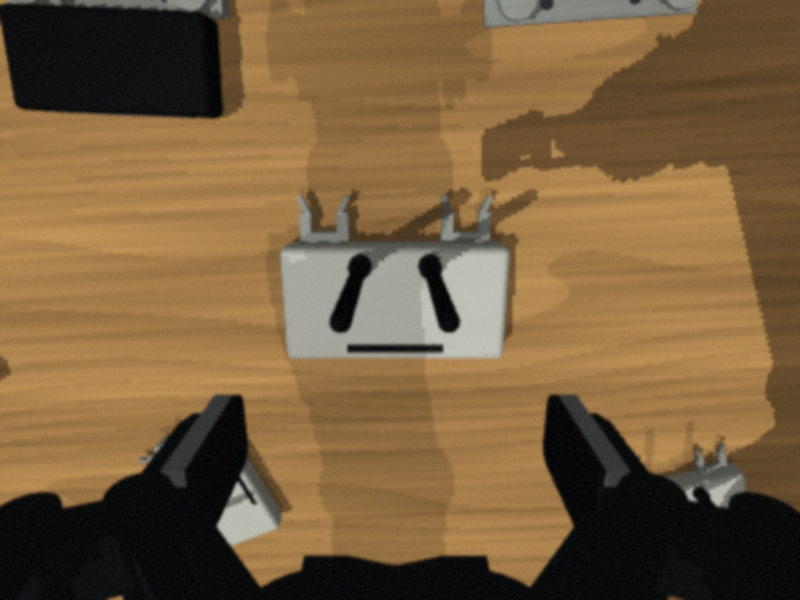

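The wrist view shows the antennas centred between the open fingers (tops at (340,322) and (450,322)), with the ears at (325,220) and (467,220). I'm descending to grip both antennas.

Emit:
servo_tool(
  commands=[
    [0,0,0,0,0,-30,0],
    [0,0,0,0,0,-60,0],
    [0,0,0,0,0,-90,0],
    [0,0,0,0,0,-115,0],
    [0,0,0,0,0,-126,0],
  ],
)

```text
clock: 1.87
tcp_pos: [0.5059, -0.023, 0.1023]
orientation: [3.14, -0.079, -0.007]
contact_force: [-0.1, -0.8, -0.3]
grip_width: 0.0851
gripper_force: 0.0
```

Emit:
servo_tool(
  commands=[
    [0,0,0,0,0,0,0.25],
    [0,0,0,0,0,0,0.35],
    [0,0,0,0,0,0,0.6],
    [0,0,0,0,0,0,0.6],
    [0,0,0,0,0,0,0.6],
  ],
  force=50,
)

```text
clock: 2.28
tcp_pos: [0.5093, -0.0229, 0.1067]
orientation: [-3.14, 0.082, -0.005]
contact_force: [1.2, 0.9, 1.1]
grip_width: 0.0565
gripper_force: 53.6
```

Emit:
servo_tool(
  commands=[
    [0,0,0,0,0,0,0.6],
    [0,0,0,0,0,0,0.6],
    [0,0,0,0,0,0,0.6],
    [0,0,0,0,0,0,0.6],
  ],
)

```text
clock: 2.62
tcp_pos: [0.5094, -0.0228, 0.1065]
orientation: [-3.14, 0.082, -0.005]
contact_force: [1.2, 2.3, 6.6]
grip_width: 0.0568
gripper_force: 54.3
```

Emit:
servo_tool(
  commands=[
    [0,0,0,0,0,3,0.6],
    [0,0,0,0,0,6,0.6],
    [0,0,0,0,0,8,0.6],
    [0,0,0,0,0,8,0.6],
  ],
)

```text
clock: 2.95
tcp_pos: [0.5077, -0.0231, 0.1134]
orientation: [3.14, -0.083, -0.001]
contact_force: [0.2, 0.0, -3.7]
grip_width: 0.0567
gripper_force: 53.9
```

Emit:
servo_tool(
  commands=[
    [0,0,1,10,-15,0,0.6],
    [0,0,2,20,-30,0,0.6],
    [0,0,3,30,-45,0,0.6],
    [0,0,3.7,40,-60,0,0.6],
    [0,0,3.7,50,-75,0,0.6],
  ],
)

```text
clock: 3.37
tcp_pos: [0.5579, -0.0987, 0.1129]
orientation: [-3.141, -0.02, 0.002]
contact_force: [-0.2, 0.2, -3.7]
grip_width: 0.0564
gripper_force: 54.3
```

Emit:
servo_tool(
  commands=[
    [0,0,0,10,-15,0,0.6],
    [0,0,0,20,-30,0,0.6],
    [0,0,0,30,-45,0,0.6],
    [0,0,0,38,-57,0,0.6],
    [0,0,0,38,-57,0,0.6],
  ],
)

```text
clock: 3.78
tcp_pos: [0.5969, -0.1587, 0.1131]
orientation: [3.139, 0.014, 0.002]
contact_force: [0.4, -0.5, -3.0]
grip_width: 0.0563
gripper_force: 54.5
```

```bash
cat > look.py <<'E'
from h import *
import sys
o=r.get_obs(); print(o['clock'],o['tcp_pos'].round(4),o['contact_force'].round(1),o['grip_width'],o['gripper_force'])
x0,y0=float(sys.argv[1]),float(sys.argv[2])  # expected router centre
for n in ['scene','side','wrist']:
    im,d,c=grab(n)
    if len(sys.argv)>3 and n==sys.argv[3]: cv2.imwrite(sys.argv[4],cv2.resize(im,(800,600)))
    m,X=top(im,d,c,.023,.05,[x0-.06,y0-.11],[x0+.043,y0+.11],90)
    p=X[m]
    if len(p)<50: print(n,'few',len(p)); continue
    A=np.c_[p[:,:2]-[x0,y0],np.ones(len(p))]; k=np.linalg.lstsq(A,p[:,2],rcond=None)[0]
    res=abs(A@k-p[:,2])<.003; k=np.linalg.lstsq(A[res],p[res,2],rcond=None)[0]
    print(n,*routerpose(m,X),'slope',k[:2].round(3),'z at centre',k[2].round(4))
E
python3 look.py 0.561 -0.156 wrist pics/w2.png
```

```text
3.7833 [ 0.5969 -0.1587  0.1131] [ 0.4 -0.5 -3. ] 0.0562508527113892 54.54844772815704
scene [ 560.72107 -158.5596 ] 0.18374006 [np.float32(86.15169), np.float32(158.99887)] 35.467247843591345 slope [-0.02   0.003] z at centre 0.0355
side [ 557.664  -159.0155] 0.9932495 [np.float32(84.373764), np.float32(158.88164)] 34.36989944530652 slope [0.021 0.007] z at centre 0.0344
wrist [ 559.0931  -155.95662] 0.4242662 [np.float32(83.47641), np.float32(160.17168)] 33.6379920532236 slope [-0.01   0.001] z at centre 0.0337
```

View pics/w2.png

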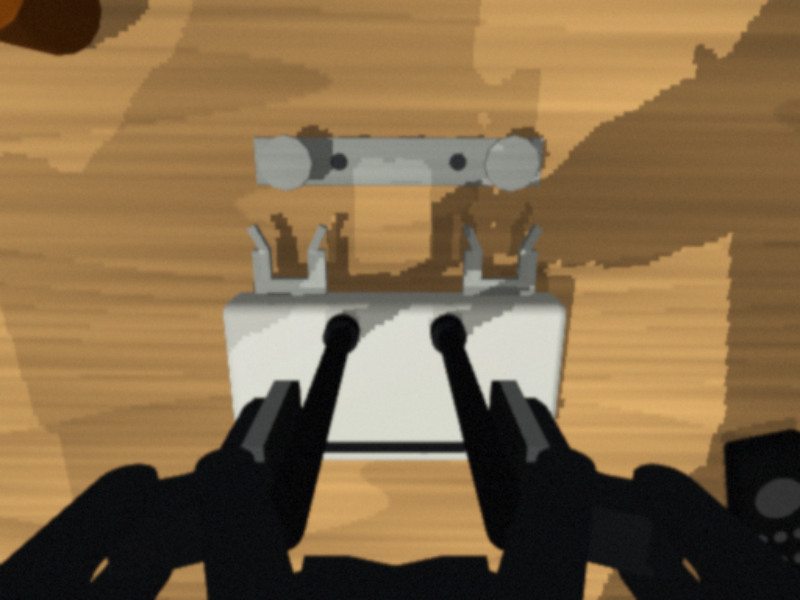

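The wrist view shows the router level, with ear slots at (290,265) and (501,265) facing the stud heads at (285,163) and (512,163). I'll lower it to the table and measure ears against heads in one wrist frame.

Emit:
servo_tool(
  commands=[
    [0,0,0,0,0,-3,0.6],
    [0,0,0,0,0,-5,0.6],
    [0,0,0,0,0,-7,0.6],
    [0,0,0,0,0,-7,0.6],
    [0,0,0,0,0,-7,0.6],
  ],
)

```text
clock: 4.35
tcp_pos: [0.5962, -0.1541, 0.1067]
orientation: [-3.141, -0.02, -0.001]
contact_force: [-0.7, 2.1, 1.3]
grip_width: 0.0566
gripper_force: 54.9
```

```bash
cat > rel.py <<'E'
from h import *
import sys
o=r.get_obs(); print(o['clock'],o['tcp_pos'].round(4),o['contact_force'].round(1))
im,d,c=grab('wrist'); X=cloud(c,d); g=cv2.cvtColor(im,cv2.COLOR_BGR2HSV)
pale=(g[...,1]<80)&(d>0)
m=pale&(X[...,2]>.018)&(X[...,2]<.026)&(X[...,0]>.642)&(X[...,0]<.69)&(abs(X[...,1]+.156)<.08)
k,l,s,ce=cv2.connectedComponentsWithStats(m.astype(np.uint8)); H=[onz(c,*ce[i],.022)[:2]*1000 for i in range(1,k) if s[i,4]>60]; H.sort(key=lambda p:-p[1]); print('heads',np.round(H,1).tolist(),[s[i,4] for i in range(1,k)])
x0=float(sys.argv[1]); y0=-.156
t=pale&(X[...,2]>.025)&(X[...,2]<.045)&(abs(X[...,0]-x0)<.06)&(abs(X[...,1]-y0)<.11)
C,yaw,sz,z=routerpose(t,X); print('router',C,yaw,sz,z, 'x edges',np.percentile(X[t][:,0],[1,99])*1000)
# ears: pale at 6..17 mm just behind the rear face
e=pale&(X[...,2]>.006)&(X[...,2]<.0165)&(X[...,0]>x0+.047)&(X[...,0]<x0+.06)&(abs(X[...,1]-y0)<.09)
v,u=np.nonzero(e); Y=onz(c,u,v,.013)[:,:2]*1000
for q in (Y[Y[:,1]>-156],Y[Y[:,1]<=-156]):
    if len(q): print('ear n',len(q),'y range',np.percentile(q[:,1],[1,99]).round(1),'mid',np.percentile(q[:,1],[1,99]).mean().round(1),'x',np.percentile(q[:,0],[1,99]).round(1))
if len(H)==2 and len(C):
    a=np.radians(yaw); H=np.array(H); Rm=np.array([[np.cos(a),-np.sin(a)],[np.sin(a),np.cos(a)]])
    for p,h in zip(([55,50],[55,-50]),H): print('need',(h-(C+Rm@p)).round(1))
E
python3 rel.py 0.559
```

```text
4.35 [ 0.5962 -0.1541  0.1067] [-0.7  2.1  1.3]
heads [[661.7, -107.0], [662.5, -206.1]] [np.int32(1000), np.int32(1009)]
router [ 559.475   -154.36743] 0.428611 [np.float32(82.766594), np.float32(158.238)] 27.951972983964318 x edges [520.15977927 599.70385323]
ear n 509 y range [-121.3  -87.3] mid -104.3 x [605.9 619. ]
ear n 533 y range [-220.7 -186.6] mid -203.7 x [606.1 618.7]
need [47.6 -3. ]
need [47.6 -2.1]
```

Emit:
servo_tool(
  commands=[
    [0,0,0,1,-2.5,1,0.6],
    [0,0,0,6,-2.5,1,0.6],
    [0,0,0,11,-2.5,1,0.6],
    [0,0,0,16,-2.5,1,0.6],
    [0,0,0,16,-2.5,1,0.6],
  ],
)

```text
clock: 4.82
tcp_pos: [0.6134, -0.1575, 0.1071]
orientation: [3.141, 0.02, 0.002]
contact_force: [1.1, -0.2, -3.5]
grip_width: 0.0568
gripper_force: 54.6
```

```bash
python3 rel.py 0.575
```

```text
4.8167 [ 0.6134 -0.1575  0.1071] [ 1.1 -0.2 -3.5]
heads [[661.9, -107.0], [662.7, -206.1]] [np.int32(933), np.int32(933)]
router [ 577.27893 -157.82329] 0.27406347 [np.float32(82.97715), np.float32(158.55669)] 28.143515012044233 x edges [538.10395727 617.80681393]
ear n 566 y range [-124.7  -90.7] mid -107.7 x [622.1 634.7]
ear n 586 y range [-224.2 -190.2] mid -207.2 x [621.9 634.8]
need [29.9  0.6]
need [30.2  1.5]
```

Emit:
servo_tool(
  commands=[
    [0,0,0,4,1,0,0.6],
    [0,0,0,8,1,0,0.6],
    [0,0,0,12,1,0,0.6],
    [0,0,0,16,1,0,0.6],
    [0,0,0,16,1,0,0.6],
  ],
)

```text
clock: 5.28
tcp_pos: [0.6292, -0.1563, 0.1074]
orientation: [3.141, 0.02, 0.002]
contact_force: [-0.2, -0.2, -4.4]
grip_width: 0.0566
gripper_force: 54.6
```

```bash
python3 rel.py 0.592
```

```text
5.2833 [ 0.6292 -0.1563  0.1074] [-0.2 -0.2 -4.4]
heads [[662.0, -106.9], [662.8, -206.0]] [np.int32(888), np.int32(885)]
router [ 593.1332  -156.61148] 0.5534878 [np.float32(82.98056), np.float32(158.27383)] 28.39607270339678 x edges [553.89908108 633.6461248 ]
ear n 526 y range [-123.5  -89.3] mid -106.4 x [638.8 651.8]
ear n 552 y range [-223.2 -189.1] mid -206.2 x [638.9 651.5]
need [14.4 -0.8]
need [14.2  0. ]
```

Emit:
servo_tool(
  commands=[
    [0,0,0,4,0,0,0.6],
    [0,0,0,8,0,0,0.6],
    [0,0,0,11,0,0,0.6],
    [0,0,0,13,0,0,0.6],
    [0,0,0,13,0,0,0.6],
  ],
)

```text
clock: 5.75
tcp_pos: [0.6416, -0.1564, 0.1073]
orientation: [3.141, 0.02, 0.001]
contact_force: [0.3, -0.8, -4.3]
grip_width: 0.0565
gripper_force: 54.6
```

```bash
python3 rel.py 0.606
```

```text
5.75 [ 0.6416 -0.1564  0.1073] [ 0.3 -0.8 -4.3]
heads [[662.2, -107.0], [646.0, -156.8], [662.9, -206.0]] [np.int32(849), np.int32(851), np.int32(1003), np.int32(2), np.int32(1), np.int32(1), np.int32(1), np.int32(1), np.int32(1), np.int32(1)]
router [ 605.3633  -156.84512] 0.4853226 [np.float32(82.94243), np.float32(158.65553)] 28.364409358560827 x edges [566.36474618 645.92171514]
ear n 263 y range [-123.8  -89.2] mid -106.5 x [652.8 665.8]
ear n 268 y range [-223.4 -186.8] mid -205.1 x [652.9 665.9]
```

Emit:
servo_tool(
  commands=[
    [0,0,0,1,0,0,0.6],
    [0,0,0,2,0,0,0.6],
    [0,0,0,2,0,-1,0.6],
    [0,0,0,2,0,-1,0.6],
  ],
)

```text
clock: 6.13
tcp_pos: [0.6436, -0.1565, 0.1067]
orientation: [3.141, 0.019, 0.002]
contact_force: [-0.0, 0.3, -1.0]
grip_width: 0.0569
gripper_force: 55.0
```

Emit:
servo_tool(
  commands=[
    [0,0,0,0,0,0,0.3],
    [0,0,0,0,0,0,0.15],
    [0,0,0,0,0,0,0],
    [0,0,0,0,0,0,0],
    [0,0,0,0,0,0,0],
  ],
)

```text
clock: 6.55
tcp_pos: [0.6431, -0.1566, 0.1065]
orientation: [3.141, 0.019, 0.0]
contact_force: [-0.6, 0.4, 0.7]
grip_width: 0.0852
gripper_force: 0.0
```

Emit:
servo_tool(
  commands=[
    [0,0,0,0,0,20,0],
    [0,0,0,0,0,45,0],
    [0,0,0,0,0,75,0],
    [0,0,0,0,0,105,0],
    [0,0,0,0,0,120,0],
  ],
)

```text
clock: 6.97
tcp_pos: [0.6444, -0.1571, 0.2304]
orientation: [3.141, 0.019, 0.008]
contact_force: [1.2, 0.0, -0.2]
grip_width: 0.0852
gripper_force: 0.0
```

```bash
python3 look.py 0.607 -0.156 wrist pics/w3.png; python3 rel.py 0.606
```

```text
6.9667 [ 0.6444 -0.1571  0.2304] [ 1.2  0.  -0.2] 0.08516364266688939 0.0
scene [ 607.7196  -156.33731] 0.24207133 [np.float32(84.36257), np.float32(158.70851)] 29.209434002740952 slope [-0.007  0.004] z at centre 0.0293
side [ 606.59216 -159.03973] 0.7446497 [np.float32(83.98011), np.float32(158.1082)] 28.408519732147642 slope [0.008 0.004] z at centre 0.0285
wrist [ 607.7718  -156.93881] 0.5478788 [np.float32(81.71675), np.float32(159.57498)] 27.679734101759085 slope [-0.004 -0.   ] z at centre 0.0276
7.1167 [ 0.6438 -0.1568  0.2279] [0.3 0.4 1.4]
heads [[662.0, -106.9], [647.6, -156.5], [662.9, -206.1]] [np.int32(387), np.int32(384), np.int32(427), np.int32(1), np.int32(1), np.int32(1), np.int32(1), np.int32(1), np.int32(1), np.int32(1), np.int32(1), np.int32(1), np.int32(1)]
router [ 607.1992  -157.01312] 0.6408511 [np.float32(82.67583), np.float32(158.18776)] 27.737057222482488 x edges [566.77945888 647.29817593]
ear n 130 y range [-125.4  -89.7] mid -107.5 x [653.  665.5]
ear n 133 y range [-223.4 -173.5] mid -198.4 x [653.  665.4]
```

View pics/w3.png

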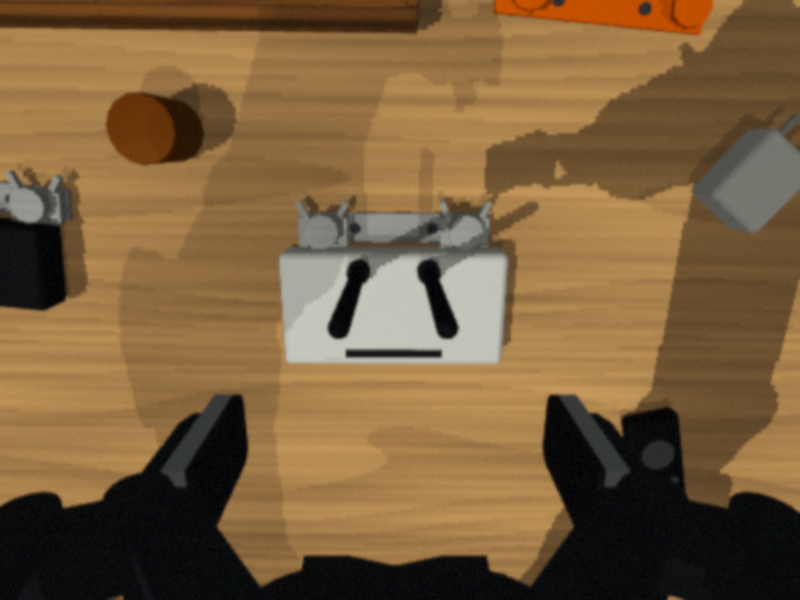

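The wrist view shows both ears around the stud heads at (323,230) and (465,230). The router lies flat and its home points are within about 1 mm of the stud axes, and the gripper is clear, so I'm handing in.

```bash
python3 -c "
from bench import r
print(r.hand_in())"
```

```text
the job is handed in; nothing more can be done
None
```

The router is on the free pair of studs, flat on the table with both slots within about 1 mm of home by the last wrist-camera measurement; the job is handed in at about 7 s, but no verdict came back.

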